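Press the mosaic paddle and ease the screw

TASK

Take the wooden mosaic paddle out from under the low drying shelf and slide it, mosaic end first, into the screw press, square to the press and up against the back stop, so that the mosaic lies centred under the pad. Then wind the screw handle clockwise until it bottoms, and back it off a quarter turn. Leave the paddle lying in the press, and do not disturb the jars, brush and other things standing about.

Things in the scene. Friction and masses are not known exactly. Their poses are not given: they have to be found in the camera images.
- paddle: Flat dark-wood paddle, 180 mm long, 18 mm thick, 0.09-0.18 kg, lying flat. Head with mosaic tiles on top, 62 mm wide; plain handle 30 mm wide. Origin on the underside, on the long centre line; x points to the head (head x = +10 to +90 mm, handle x = -90 to +10 mm), y across, z up. At the start the head sticks out of the shelf's mouth and the handle lies under the shelf. Grip it across its width.
- paddle_head (a point): Centre of the top of the paddle's mosaic head, 18 mm above its underside (paddle x = +50 mm).
- paddle_tail (a point): Point on top of the paddle's handle, 20 mm from its free end (paddle x = -70 mm), a good place to hold it for pushing it into the press.
- shelf: Low plywood drying shelf, fixed: deck 150 mm deep, 180 mm wide, underside 40 mm and top 52 mm above the bench, on two 12 mm side walls, open front and back. Pots up to 92 mm high stand fixed on the deck, over 80 mm back from its front edge. Origin on the bench under the middle of the front edge; -x points out of the mouth, y across.
- press: Grey screw press, fixed astride the bench, which is its bed. Origin on the bench under the pad's centre; work is fed in along +x (mouth on the -x side), y across. Two legs leave an opening 96 mm wide (y) and 50 mm deep (x = -25 to +25 mm); feet 110 mm long (x), 10 mm high, at |y| = 48 to 78 mm; bridge underside 66 mm, top 90 mm high; hub on it 36 mm wide, top 100 mm.
- press_pad (a point): Centre of the underside of the press's round steel pad (54 mm diameter), which rises and sinks on the press's axis without turning. It just rests on the paddle when the screw has bottomed.
- screw (a joint): Angle of the screw handle, rad. 0: bottomed on a hard stop, pad right down. It grows as the handle turns anticlockwise seen from above (pad rises 30 mm per turn; upper stop 3.6); starts between 2.1 and 3.2. At 0 the bar lies along the press's y (parallel to the bridge), at 1.57 along its x. It turns stiffly (about 0.13 N m) and stays where it is left.
- screw_grip (a point): Centre of the screw handle, on the screw's axis, 147 mm above the bench: a black bar 100 mm long, 16 mm wide and 26 mm high (134 to 160 mm above the bench). It turns in place: it does not rise or sink. It can be gripped across its 16 mm width from above.
- jar: Closed glass jar, 66 mm diameter, 85 mm high, origin centre of its underside. Bystander, loose.
- pot_a: Paint pot, 42 mm diameter, 62 mm high, origin centre of its underside. Bystander, loose.
- pot_b: Paint pot, 42 mm diameter, 62 mm high, origin centre of its underside. Bystander, loose.
- dish: Small white bowl, 80 mm diameter, 30 mm high, origin centre of its underside. Bystander, loose.
- brush_a: Brush, 180 mm long, lying along its x, origin on the underside. Bystander, loose.
- carton: Small cardboard box 60 x 90 x 45 mm, origin centre of its underside. Bystander, loose.
- sander: Cork sanding block 100 x 50 x 30 mm, origin centre of its underside. Bystander, loose.
- press_stop (a point): Middle of the top edge of the press's back stop, on its near face: a fixed 22 mm high bar across the opening, near face at press x = +41 mm. A paddle pushed against it has its head's centre 1 mm past the pad's centre.
There are look-alikes about, which are no part of the job. What is shaped like the paddle but green is not meant.

How it is judged (in metres and radians):
On the way, in this order (a step that is already met when the one before it is completed fails the run):
1. the paddle lies flat in the press, its head centred under the pad and square to the press (horizontal distance between paddle_head and press_pad below 0.015 m and angle between the x axis of paddle and the x axis of press, either way round below 0.2 rad and height (world z) of paddle below 0.006 m), for 0.2 s.
2. with the paddle there, the screw has been wound down until it bottoms (value of joint screw below 0.1 rad and horizontal distance between paddle_head and press_pad below 0.015 m), for 0.1 s.
At the end, for the whole second after the job is handed in: The screw stands still a quarter turn back from its bottom stop (1.30 to 1.84 rad), and the paddle lies flat and at rest in the press, its head's centre within 15 mm of the pad's axis and its length within 0.2 rad of the feed direction (all of step 1 and value of joint screw between 1.3 and 1.84 rad and velocity of joint screw between -0.05 and 0.05 rad/s and linear speed of paddle below 0.02 m/s); the robot touches nothing.
It fails at once if a bystander (jar, pot, dish, brush, carton or sanding block) is moved by more than 30 mm (distance of any of jar, pot_a, pot_b, dish, brush_a, carton, sander from where it was at the start of the episode above 0.03 m).
It also fails if it takes over 67 s, if anything falls off the work surface, if the arm or the gripper's body presses on something with over 40 N, if the wrist force passes 120 N, or if a joint passes its speed limit or range.

ROBOT

A 6-joint arm with a two-finger parallel gripper is mounted at the origin on the work surface. World frame = base frame: x ahead of the robot, y to its left, z up, the work surface at z = 0. Lengths are in mm, angles in rad, forces in N, time in s.
With the tool pointing down it reaches from about 300 to 775 mm from the base axis. Payload 14.6 kg.
Tool frame: the origin (TCP) lies on the centre line of the jaws, within the pads' length; the fingertips stand 19 mm ahead of it and the grasp point (between the pads) is the TCP (bot.tip_reach is the distance from the TCP to the fingertips, in mm); z points along the fingers, y is the line along which they close (so a half turn about z gives the same grasp; the last joint's range is limited). The gripper opens to 85 mm and grips with 20 to 120 N. Pads are 22 mm wide; open, the fingers measure 114 mm over their backs; the gripper's body (76 mm by 85 mm) begins 54 mm behind the grasp point. The pads swing forward as they close: fully open they stand 13 mm farther back than shut.
Start: joints at [-1.33, 0.3, 1.521, -0, 1.321, -0.067], TCP at [166.623, -524.144, 250.281] pointing down, gripper open.
Joint ranges: [-3.03, 3.03], [-0.79, 2.21], [0.23, 2.52], [-1.04, 4.18], [0, 3.07], [-2.55, 2.55]. Speed limits (rad/s): [2.22, 2.22, 2.57, 3.14, 3.14, 3.14].

INTERFACE

Orientations are given as a unit quaternion [w, x, y, z].
In Python, from rig import bot gives the robot as it stands. Calls block until the motion is done:
- bot.move_to(position, orientation): joint-space move of the TCP to a pose.
- bot.servo_line(position, attitude=None, speed=150, until_force=None): straight line of the TCP; attitude=None keeps the orientation; speed is the mean speed in mm/s. With until_force (N) it stops when the force on the tool has changed by that much, and returns True; else False.
- bot.move_joints(angles): joint-space move.
- bot.move_gripper(opening, grip_force=None): finger opening in mm; grip_force is the grip in N (None keeps the last); returns when the fingers have stopped.
- bot.dwell(seconds).
- bot.ik(position, orientation): joint angles nearest the present ones, or None.
- bot.read_state(): the state.
- bot.read_camera(name): name is "scene" or "top"; returns a dict with "image" (400x640x3 uint8, blue, green, red), "depth" (400x640 float32, mm along the optical axis (not along the pixel's ray), 0 where there is no reading), "fovy" (degrees; the focal length in pixels is half the picture's height over the tangent of half this angle, whatever the lens; pixels are square), "cx", "cy" (the principal point, pixels), "eye" and "attitude" of the camera in the world. Camera axes: x right, y down, z forward; pixel columns grow to the right and rows downward; lengths in mm; the calibration is good to about 2 mm. A picture is of the moment at which its call begins.
A pose or a line that the arm cannot do raises bot.MotionError and nothing moves.
- bot.finish_job(): hands the job in; it is judged then, once.
The state is a dict: "clock": time; "joint_positions": joint angles; "qvel": joint speeds; "effort": joint torques, N m; "ee_pos": TCP position; "tool_rot": TCP orientation; "ft_force": force on the tool from outside, world axes, zero at the start; "moment": the same for the moment, N m; "grip_width": finger opening in mm; "grip_force": force on a finger pad.
Only numpy, scipy, OpenCV 4.12 (cv2) and the standard library are available. Lean on these libraries where they do the work, as an engineer would, in place of code of your own. Each camera call takes 0.05 s, during which the arm holds its last target. There are 200 camera calls.

## Working session

There is one attempt and no reset: what is moved stays moved. The work goes in short steps, each a Python script; the robot and the scene stay as the last script left them, time stands still between calls to the robot, and variables do not carry over. Pictures are saved under pics/ and viewed, at most 10 in all, crops included, and the job is handed in when it is done.

```bash
mkdir -p pics; ls; python3 - <<'E'
from rig import bot
import cv2,numpy as np
for n in("scene","top"):
    c=bot.read_camera(n);cv2.imwrite(f"pics/{n}0.png",c["image"]);np.savez(f"/tmp/{n}0.npz",**c)
    print(n,c["fovy"],c["cx"],c["cy"],c["eye"],c["attitude"])
s=bot.read_state();print(s)
E
```

```text
pics
scene 56.46717789512391 317.9025640246613 199.15046425286772 [1156.14110697 -137.35940179  950.79432957] [-0.2576842   0.75176475  0.57180031 -0.20369835]
top 52.16530769437672 321.8269290124303 197.6162600401182 [ 277.9892638    10.75493658 1438.38435749] [-0.07208673  0.70581065 -0.70199616  0.06193723]
{'clock': 0.1, 'joint_positions': array([-1.32960923e+00,  3.00417622e-01,  1.52150458e+00,  9.70274524e-06,
        1.32068827e+00, -6.66022449e-02]), 'qvel': array([ 0.00163717, -0.00090714, -0.00247485,  0.00068763, -0.00088173,
        0.00109278]), 'effort': array([ 3.01100401e-03, -5.44376493e+01, -3.62369299e+01,  2.58502280e-05,
        3.04023699e-03, -5.58884405e-07]), 'ee_pos': array([ 166.57858929, -523.97727814,  249.78300012]), 'tool_rot': array([-5.07380936e-04,  9.88181625e-01,  1.53286716e-01, -3.96855759e-05]), 'ft_force': array([ 0.1997055 , -0.70189243, -0.07403902]), 'moment': array([ 0.01427315, -0.00234853, -0.02560022]), 'grip_force': 0.0, 'grip_width': 85.43601973328614}
```

View pics/top0.png

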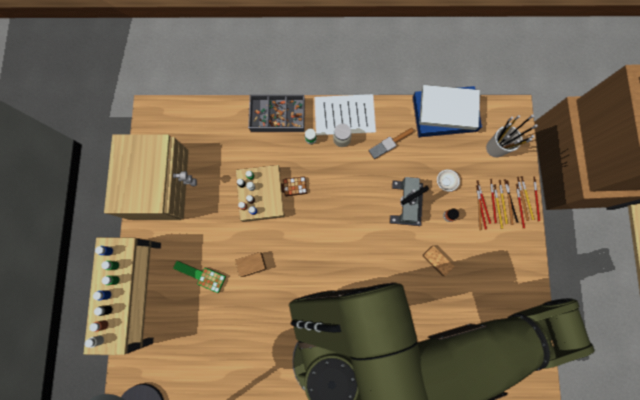

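View pics/scene0.png

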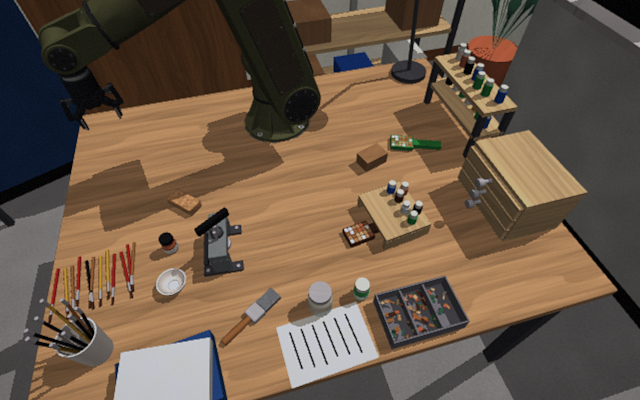

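Top view: shelf at (260,193), with the paddle head sticking out to the right at (295,186). The press is at (406,200), with the dish (448,181) and a pot (453,214) beside it. The green look-alike is at (200,278). I'll enlarge these areas.

```bash
cat > h.py <<'E'
import numpy as np,cv2
from scipy.spatial.transform import Rotation as R
def Rc(c): q=c["attitude"]; return R.from_quat([q[1],q[2],q[3],q[0]]).as_matrix()
def foc(c): return 200/np.tan(np.radians(float(c["fovy"]))/2)
def rays(c,uv):
    uv=np.atleast_2d(uv).astype(float); f=foc(c)
    return np.c_[(uv[:,0]-c["cx"])/f,(uv[:,1]-c["cy"])/f,np.ones(len(uv))]@Rc(c).T
def onplane(c,uv,z):
    d=rays(c,uv); return c["eye"]+d*((z-c["eye"][2])/d[:,2])[:,None]
def cloud(c):
    v,u=np.mgrid[0:400,0:640]; d=rays(c,np.c_[u.ravel(),v.ravel()])
    return (c["eye"]+d*c["depth"].reshape(-1,1)).reshape(400,640,3)
def proj(c,P):
    p=(np.atleast_2d(P)-c["eye"])@Rc(c); return p[:,:2]/p[:,2:]*foc(c)+[c["cx"],c["cy"]]
E
python3 - <<'E'
from h import *
t=dict(np.load('/tmp/top0.npz'));s=dict(np.load('/tmp/scene0.npz'))
C=lambda i,u,v,w,h,W,H:cv2.resize(i[v:v+h,u:u+w],(W,H),interpolation=cv2.INTER_CUBIC)
I=np.vstack([np.hstack([C(t["image"],380,165,80,60,400,300),C(t["image"],232,160,80,60,400,300)]),
 np.hstack([C(s["image"],185,200,80,80,300,300),C(s["image"],335,175,107,80,401,300),np.zeros((300,99,3),np.uint8)])])
cv2.imwrite('pics/crop1.png',I)
# top-cam cloud of press
X=cloud(t)
for n,(u0,u1,v0,v1) in dict(press=(385,435,172,230),shelf=(235,312,160,225)).items():
    P=X[v0:v1,u0:u1].reshape(-1,3);
    for a,b in((5,14),(14,30),(30,60),(60,95),(95,125),(125,170)):
        m=(P[:,2]>a)&(P[:,2]<b);q=P[m]
        if len(q)>5: print(n,a,b,len(q),q.mean(0).round(),q.min(0).round(),q.max(0).round())
E
```

```text
press 5 14 265 [ 527. -257.    9.] [ 442. -367.    5.] [ 649. -191.   14.]
press 14 30 129 [ 522. -293.   20.] [ 459. -321.   14.] [ 613. -217.   30.]
press 30 60 51 [ 512. -249.   43.] [ 460. -284.   30.] [ 609. -235.   58.]
press 60 95 535 [ 532. -263.   88.] [ 461. -295.   60.] [ 610. -235.   95.]
press 95 125 50 [ 535. -265.  104.] [ 468. -282.   95.] [ 598. -239.  123.]
press 125 170 179 [ 534. -264.  156.] [ 507. -309.  125.] [ 567. -221.  164.]
shelf 5 14 184 [574. 164.   8.] [457.  71.   5.] [692. 349.  14.]
shelf 14 30 387 [585. 142.  19.] [467.  89.  14.] [652. 309.  30.]
shelf 30 60 1882 [562. 243.  51.] [467. 166.  30.] [661. 335.  60.]
shelf 60 95 323 [554. 284.  82.] [474. 192.  60.] [636. 322.  95.]
shelf 95 125 18 [555. 282.  97.] [493. 261.  95.] [620. 305. 102.]
```

View pics/crop1.png

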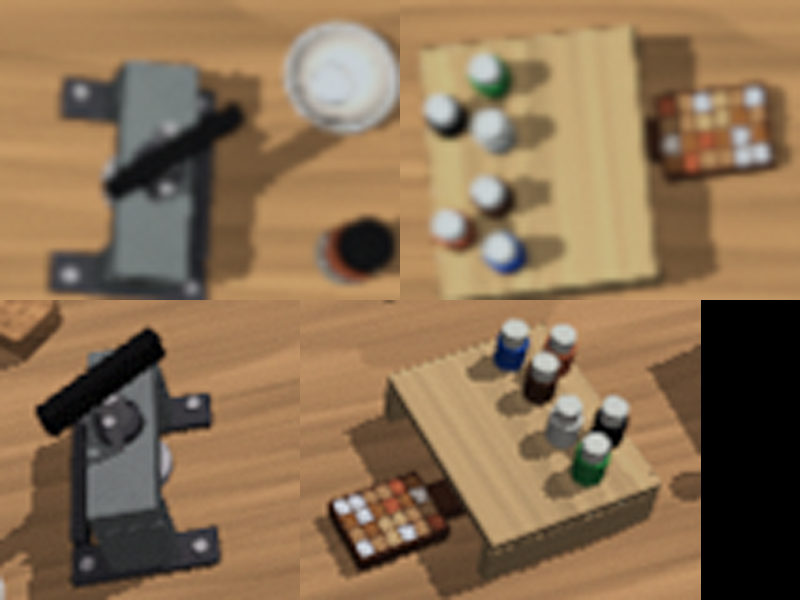

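Bottom crops: the press's dark stop bar is on its right in the top view (world −y), so the mouth faces +y and feed is toward −y. The paddle already points that way, and the path between them is clear. Now I'll measure both.

```bash
python3 - <<'E'
from h import *
from rig import bot
t=dict(np.load('/tmp/top0.npz'));s=dict(np.load('/tmp/scene0.npz'))
def rect(name,c,zlo,zhi,x0,x1,y0,y1):
    X=cloud(c);m=(X[...,2]>zlo)&(X[...,2]<zhi)&(X[...,0]>x0)&(X[...,0]<x1)&(X[...,1]>y0)&(X[...,1]<y1)
    m=m.astype(np.uint8);n,l,st,_=cv2.connectedComponentsWithStats(m);k=1+st[1:,4].argmax()
    P=X[l==k]; r=cv2.minAreaRect(P[:,:2].astype(np.float32));
    b=cv2.boxPoints(r);e=b[1]-b[0];e2=b[2]-b[1]; L=e if np.hypot(*e)>np.hypot(*e2) else e2
    print(name,len(P),"z",np.median(P[:,2]).round(1),"ctr",np.round(r[0],1),"size",np.round(r[1],1),"longaxis deg",np.degrees(np.arctan2(L[1],L[0])).round(1),"median",np.median(P,0).round(1))
for n,c in(("top",t),("scene",s)):
    rect(n+" bridge",c,82,94,440,630,-310,-215)
    rect(n+" bar",c,140,170,470,600,-330,-200)
    rect(n+" head",c,12,24,520,650,70,158)
    rect(n+" deck",c,46,57,440,700,150,350)
    # mosaic: saturated/bright vs bench? use non-bench mask by height edge; stop
    rect(n+" stop",c,17,27,450,620,-330,-285)
print(bot.tip_reach)
E
```

```text
top bridge 257 z 88.8 ctr [ 498.9 -262.1] size [50.8 72.6] longaxis deg -2.3 median [ 490.4 -262.4   88.8]
top bar 166 z 158.7 ctr [ 536.1 -265.5] size [16.3 98.2] longaxis deg -59.0 median [ 534.  -263.2  158.7]
top head 307 z 17.6 ctr [595.1 126. ] size [62.9 68.2] longaxis deg -82.2 median [593.4 124.5  17.6]
top deck 1701 z 51.5 ctr [564. 251.] size [180.9 150.6] longaxis deg 6.9 median [562.7 238.7  51.5]
top stop 71 z 21.1 ctr [ 524.3 -311.8] size [13.3 83. ] longaxis deg -5.7 median [ 521.7 -312.4   21.1]
scene bridge 494 z 89.1 ctr [ 548.8 -269.5] size [ 48.2 128.2] longaxis deg -4.8 median [ 572.6 -266.8   89.1]
scene bar 334 z 156.6 ctr [ 537.2 -269.4] size [18.3 99.6] longaxis deg -59.2 median [ 541.3 -269.6  156.6]
scene head 430 z 17.3 ctr [594.6 123.4] size [64.6 72.7] longaxis deg -84.1 median [597.3 122.7  17.3]
scene deck 1964 z 51.3 ctr [564.3 247.2] size [182.3 150.9] longaxis deg 6.9 median [577.  231.2  51.3]
scene stop 130 z 21.1 ctr [ 532.2 -316.3] size [12.8 98.9] longaxis deg -4.8 median [ 539.7 -316.1   21.1]
19.0
```

Measured:
- **Press:** axis near (537,−267), feed direction −94.8°. The stop sits about 47 mm beyond the axis, as it should.
- **Screw:** about 2.2 rad, which is in range.
- **Paddle:** head at (595,125), z 17.5, heading −83°.

Next I grasp the head and drag it out.

```bash
cat >> h.py <<'E'
def down(psi):  # tool y axis at world angle psi (deg), pointing down
    a=np.radians((psi+90)/2); return np.array([0,np.cos(a),np.sin(a),0])
PC=np.array([536.6,-267.5]); FA=-94.8
F=np.array([np.cos(np.radians(FA)),np.sin(np.radians(FA))])
E
python3 - <<'E'
from h import *
from rig import bot
def st(n):
    s=bot.read_state();print(n,round(s["clock"],1),s["ee_pos"].round(1),s["ft_force"].round(1),"w",round(s["grip_width"],1),round(s["grip_force"],1),"j6",s["joint_positions"][5].round(2))
bot.move_to([596,124,240],down(7)); st("above")
print(bot.servo_line([596,124,20],speed=130,until_force=12)); st("down")
bot.move_gripper(55,40); st("grip")
d=np.array([.122,-.9925]);p=bot.read_state()["ee_pos"]
q=p.copy();q[:2]+=125*d
bot.servo_line(q,speed=90); st("out")
g=PC-150*F
bot.servo_line([g[0],g[1],p[2]],attitude=down(FA+90),speed=90); st("aligned")
bot.move_gripper(85); 
bot.servo_line([g[0],g[1],110],speed=150)
h=PC-400*F; bot.servo_line([h[0]-0,h[1],180],speed=250); st("clear")
for n in("scene","top"):
    c=bot.read_camera(n);np.savez(f"/tmp/{n}1.npz",**c)
    X=cloud(c);m=(X[...,2]>12)&(X[...,2]<24)&(X[...,0]>490)&(X[...,0]<620)&(X[...,1]>-200)&(X[...,1]<60)
    nn,l,s_,_=cv2.connectedComponentsWithStats(m.astype(np.uint8));k=1+s_[1:,4].argmax();P=X[l==k]
    r=cv2.minAreaRect(P[:,:2].astype(np.float32));print(n,len(P),r,P.min(0),P.max(0))
t=c["image"];s=dict(np.load('/tmp/scene1.npz'))["image"]
cv2.imwrite('pics/c2.png',np.hstack([cv2.resize(t[150:250,280:440],(640,400))[:, :400*1],cv2.resize(s[160:290,190:330],(400,400))]))
E
```

```text
above 2.8 [596.1 123.2 240. ] [-0.5  0.9 -0.2] w 85.6 0.0 j6 0.02
False
down 4.7 [596.3 124.1  20.7] [-0.3  0.  -0.2] w 85.3 0.0 j6 0.02
grip 5.0 [596.3 124.   20.6] [-1.8  0.4  6. ] w 61.0 43.9 j6 0.02
out 6.6 [ 6.116e+02 -4.000e-01  2.060e+01] [ 1.  -2.   3.2] w 60.7 43.7 j6 -0.18
aligned 8.2 [ 549.2 -118.    20.6] [-1.  -2.5  3.8] w 60.8 43.7 j6 -0.19
clear 10.5 [569.9 130.2 179.4] [ 0.8 -0.7 -0.8] w 84.5 0.0 j6 0.25
scene 800 ((554.2816162109375, -63.464027404785156), (179.3956298828125, 64.84253692626953), 86.54386138916016) [ 518.51374404 -154.33097757   12.23142725] [585.22570086  26.72459336  21.78182985]
top 590 ((553.4168090820312, -60.31861114501953), (178.50218200683594, 63.349246978759766), 87.52688598632812) [ 518.47186681 -149.45274434   12.01945038] [583.66233842  28.20076156  23.99898929]
```

View pics/c2.png

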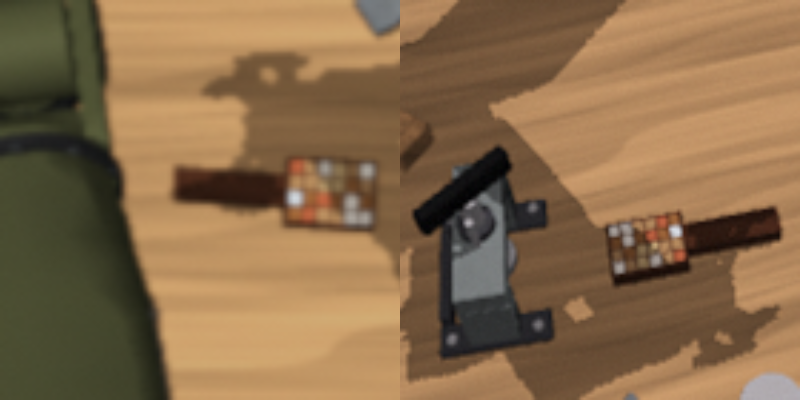

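The paddle is out and lies flat. It measures 179 mm long, centred at (554,−62), and is within about 1–2° of the feed line. Next I regrip at the tail and push it in.

```bash
python3 - <<'E'
from h import *
from rig import bot
def st(n):
    s=bot.read_state();print(n,round(s["clock"],1),s["ee_pos"].round(1),s["ft_force"].round(1),"w",round(s["grip_width"],1),round(s["grip_force"],1),"along",round(float((s["ee_pos"][:2]-PC)@F),1))
O=down(FA+90)
T=PC-276.3*F
bot.move_gripper(65)
bot.servo_line([*T,120],attitude=O,speed=150)
print(bot.servo_line([*T,21],speed=100,until_force=12)); st("down")
bot.move_gripper(20,40); st("grip")
z=bot.read_state()["ee_pos"][2]
E_=PC-150*F; print(bot.servo_line([*E_,z],speed=70,until_force=25)); st("mid")
E_=PC-112*F; print(bot.servo_line([*E_,z],speed=25,until_force=12)); st("end")
E
cat > look.py <<'E'
from h import *
def look(bot,tag):
    c=bot.read_camera("scene");t=bot.read_camera("top");np.savez(f"/tmp/scene{tag}.npz",**c);np.savez(f"/tmp/top{tag}.npz",**t)
    cv2.imwrite(f'pics/l{tag}.png',np.hstack([cv2.resize(t["image"][160:240,360:440],(400,400),interpolation=2),cv2.resize(c["image"][190:290,180:280],(400,400),interpolation=2)]))
E
python3 -c "
from rig import bot;from look import look;look(bot,'3')"
```

```text
False
down 13.2 [560.1   7.8  21.7] [-0.4 -0.6  0.3] w 65.0 0.0 along -276.3
grip 13.6 [560.    7.8  21.6] [-1.3  0.4  6.7] w 28.9 40.6 along -276.3
False
mid 15.5 [ 549.2 -118.    21.5] [0.4 0.3 4.7] w 29.1 40.5 along -150.0
True
end 16.7 [ 546.6 -149.7   21.6] [0.9 2.6 4. ] w 29.2 40.4 along -118.2
```

View pics/l3.png

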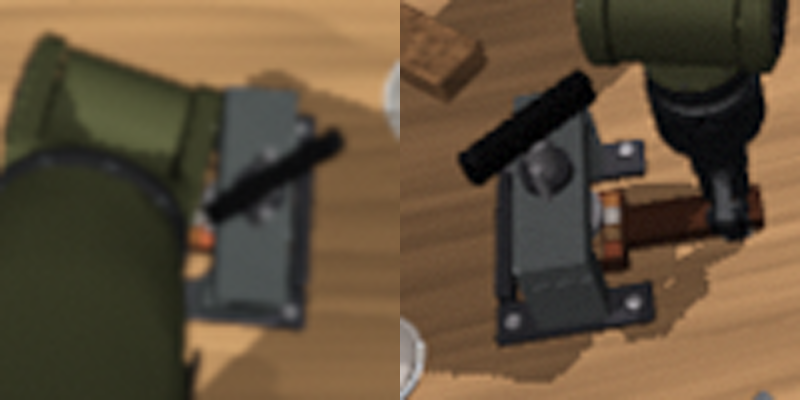

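The paddle stopped at −118.2 along feed. I expected −119, so it is seated on the stop. The picture shows it lying square in the opening, with the fingers on the handle at (730,210). Now I release and grip the screw bar.

```bash
python3 - <<'E'
from h import *
from rig import bot
def st(n):
    s=bot.read_state();print(n,round(s["clock"],1),s["ee_pos"].round(1),s["ft_force"].round(1),s["moment"].round(2),"w",round(s["grip_width"],1),"j6",s["joint_positions"][5].round(3));return s
bot.move_gripper(60)
p=bot.read_state()["ee_pos"]
bot.servo_line([p[0],p[1],230],speed=200)
bot.servo_line([*PC,230],attitude=down(31),speed=150); st("above")
print(bot.servo_line([*PC,147],speed=80,until_force=12)); st("down")
bot.move_gripper(10,60); s=st("grip")
if 13<s["grip_width"]<20:
    j=s["joint_positions"].copy()
    for k in range(6):
        j[5]+=0.25; bot.move_joints(j); s=st(k)
        if abs(s["moment"][2])>1 or np.linalg.norm(s["ft_force"])>40: print("stop");break
E
python3 -c "
from rig import bot;from look import look;look(bot,'4')"
```

```text
above 19.3 [ 536.6 -267.   229.5] [-0.7 -0.8  0.7] [-0.01  0.01  0.01] w 59.8 j6 -1.063
False
down 20.5 [ 536.8 -267.6  147.6] [ 0.3 -0.4 -0.6] [-0.   -0.06 -0.05] w 59.9 j6 -1.065
grip 21.0 [ 535.4 -268.4  147.6] [-14.1  -5.1   7.7] [-0.73  2.44 -0.03] w 16.0 j6 -1.065
0 21.4 [ 535.  -268.6  147.7] [-5.5 -1.3  2.8] [-0.21  1.02 -0.16] w 15.6 j6 -0.819
1 21.7 [ 534.7 -268.6  147.7] [-7.5 -0.7  4.1] [-0.17  1.5  -0.12] w 15.9 j6 -0.569
2 22.1 [ 534.5 -268.6  147.7] [-11.7  -0.9   4.8] [-0.07  1.89 -0.12] w 15.4 j6 -0.319
3 22.4 [ 534.3 -268.5  147.7] [-12.6   0.2   6.3] [ 0.07  2.31 -0.14] w 16.0 j6 -0.069
4 22.8 [ 534.  -268.4  147.6] [-16.2   1.5   7.2] [ 0.22  2.69 -0.13] w 16.2 j6 0.181
5 23.1 [ 533.9 -268.2  147.6] [-16.4   3.1   9.5] [ 0.56  2.98 -0.14] w 15.9 j6 0.431
```

View pics/l4.png

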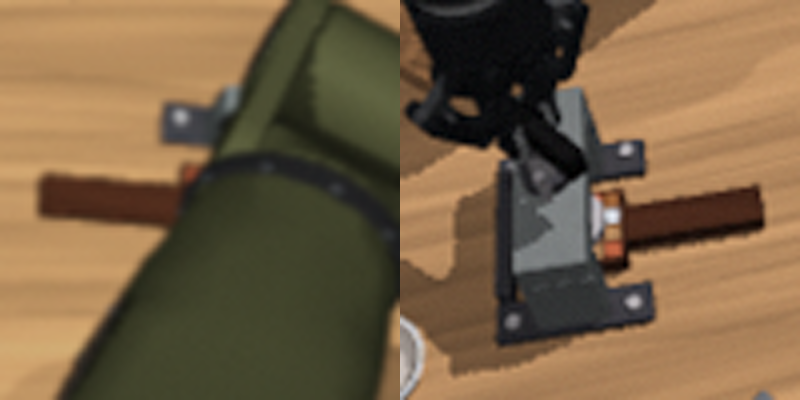

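The bar is turning: the moment is about 0.13 N m, matching the screw's stiffness, and the paddle is still in place at right. I'll go on to the bottom stop in finer steps.

```bash
python3 - <<'E'
from h import *
from rig import bot
def st(n):
    s=bot.read_state();print(n,round(s["clock"],1),s["ee_pos"].round(1),s["ft_force"].round(1),s["moment"].round(2),"w",round(s["grip_width"],1),"j6",s["joint_positions"][5].round(3));return s
j=bot.read_state()["joint_positions"].copy()
hit=False
j[5]+=0.35; bot.move_joints(j); st("a")
for k in range(20):
    j[5]+=0.06; bot.move_joints(j); s=st(k)
    if abs(s["moment"][2])>0.5 or np.linalg.norm(s["ft_force"])>45: hit=True;break
print("hit",hit)
E
```

```text
a 23.6 [ 533.5 -267.9  147.7] [-6.1  3.3  4. ] [ 0.59  1.09 -0.03] w 15.6 j6 0.775
0 23.9 [ 533.5 -267.8  147.6] [-6.2  2.4  4.4] [ 0.63  1.1  -0.08] w 16.2 j6 0.835
1 24.1 [ 533.5 -267.7  147.6] [-6.9  4.5  5.7] [ 0.75  1.15 -0.04] w 16.0 j6 0.895
2 24.4 [ 533.5 -267.7  147.6] [-6.8  4.6  5. ] [ 0.82  1.13 -0.01] w 15.8 j6 0.955
3 24.6 [ 533.5 -267.6  147.6] [-7.1  5.3  5.1] [0.9  1.22 0.04] w 15.8 j6 1.015
4 24.9 [ 533.5 -267.5  147.6] [-6.6  6.4  5.6] [ 1.    1.21 -0.02] w 15.8 j6 1.075
5 25.1 [ 533.5 -267.5  147.7] [-6.3  5.9  4.2] [1.03 1.2  0.15] w 15.8 j6 1.135
6 25.4 [ 533.5 -267.4  147.7] [-7.6  6.5  5.1] [1.13 1.2  0.6 ] w 15.5 j6 1.195
hit True
```

```bash
python3 - <<'E'
from h import *
from rig import bot
def st(n):
    s=bot.read_state();print(n,round(s["clock"],1),s["ee_pos"].round(1),s["ft_force"].round(1),s["moment"].round(2),"w",round(s["grip_width"],1),"j6",s["joint_positions"][5].round(3));return s
j=bot.read_state()["joint_positions"].copy()
j[5]+=0.05; bot.move_joints(j); st("more"); bot.dwell(.3); st("hold")
for a in(0.8,0.1,-0.44): j[5]=a; bot.move_joints(j); st(a)
p=bot.read_state()["ee_pos"]
bot.move_gripper(60); st("open")
bot.servo_line([p[0],p[1],240],speed=150)
bot.servo_line([500,-80,260],speed=250); bot.move_to([400,200,280],down(20)); st("away")
from look import look; look(bot,'5')
for n in("scene","top"):
    c=dict(np.load(f"/tmp/{n}5.npz"));X=cloud(c)
    m=(X[...,2]>140)&(X[...,2]<170)&(X[...,0]>470)&(X[...,0]<600)&(X[...,1]>-330)&(X[...,1]<-200)
    r=cv2.minAreaRect(X[m][:,:2].astype(np.float32));print(n,"bar",m.sum(),r)
    m=(X[...,2]>12)&(X[...,2]<24)&(X[...,0]>505)&(X[...,0]<590)&(X[...,1]>-222)&(X[...,1]<-100)
    nn,l,s_,_=cv2.connectedComponentsWithStats(m.astype(np.uint8));P=X[l==1+s_[1:,4].argmax()]
    H=P[P[:,1]>-205];fit=cv2.fitLine(H[:,:2].astype(np.float32),cv2.DIST_L2,0,.01,.01).ravel()
    print("handle",len(H),"deg",np.degrees(np.arctan2(fit[1],fit[0])),"mean",H.mean(0),"tail along",((H[:,:2]-PC)@F).min())
E
```

```text
more 25.6 [ 533.9 -267.4  147.7] [-2.1 -0.1 -2.8] [0.11 0.68 1.23] w 15.6 j6 1.24
hold 25.9 [ 533.9 -267.4  147.7] [ 6.1 -1.5 -2. ] [-0.32 -1.79  1.08] w 15.9 j6 1.242
0.8 26.4 [ 533.  -267.8  147.7] [-4.3 -4.3  1.5] [-0.78  0.71  0.13] w 15.6 j6 0.803
0.1 27.1 [ 533.5 -268.6  147.7] [  1.8 -11.   -3.2] [-2.   -0.38  0.09] w 15.9 j6 0.104
-0.44 27.7 [ 534.2 -268.9  147.8] [  8.5 -14.4  -6.8] [-2.44 -1.67  0.09] w 15.9 j6 -0.437
open 28.2 [ 533.5 -267.3  147.7] [ 1.2  0.1 -0.2] [-0.    0.02 -0.02] w 60.1 j6 -0.439
away 31.1 [400.6 199.2 279.8] [-1.   0.9  0.2] [-0.04 -0.01  0.04] w 60.1 j6 0.032
scene bar 333 ((537.9217529296875, -269.0218200683594), (98.89384460449219, 18.472705841064453), 83.06336975097656)
handle 235 deg 83.44867 mean [ 548.42471556 -168.19144518   16.82511217] tail along -136.88672627496106
top bar 181 ((535.9102783203125, -265.82501220703125), (98.73757934570312, 16.12046241760254), 83.4600601196289)
handle 181 deg 84.72626 mean [ 546.19315499 -167.03771176   17.15801108] tail along -140.6280818660956
```

View pics/l5.png

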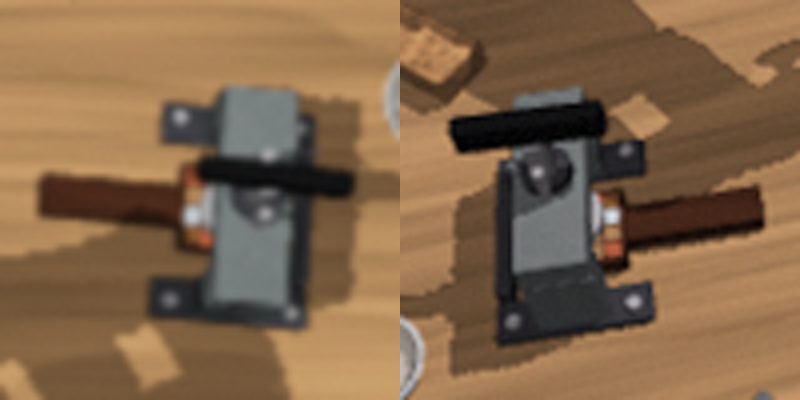

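The bar now lies along the feed (83.3° against a press at −4.8°, so about 1.54 rad). The bottom stop was felt as a clear torque rise. The paddle's tail end is at about −139 mm and its length is square to the press within about 1–2°. I'm handing it in.

```bash
python3 -c "
from rig import bot
print(bot.finish_job())"
```

```text
the job is handed in; nothing more can be done
None
```

The paddle lies square in the press against the back stop, the screw was wound to its bottom stop and backed off to about 1.54 rad, and the job is handed in after about 31 s of robot time; no verdict was returned, and the bystanders' positions were not re-measured.

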